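# Tip the standing carton down into its display tray

## Task

One carton is still standing in the open front end of its wooden display tray. Push against it near the top, on its label side, so that it topples towards the tray's back wall and lies flat in the tray with the label up, then push it along the tray until it is fully home against the back wall. Only push: do not lift or carry the carton, and leave the other carton, the jar and the brush where they are.

Things in the scene. Friction and masses are not known exactly. Their poses are not given: they have to be found in the camera images.
- carton: Full, rigid off-white carton to tip: 50 mm thick (its x), 100 wide (y), 150 tall (z), 0.2 to 0.45 kg. It starts standing on a small end on tray's floor near the open end. Origin: centre of that underside. The side with the big brown label panel looks to its -x, at first to the tray's open end; z points to its top. Lying as wanted, its z points along the tray's x and its -x (label) up.
- carton_mid (a point): Middle of the carton to tip, 75 mm from its underside along its z. It is 81 mm above the bench while the carton stands in the tray, 31 mm when it lies flat there.
- tray: Pale wood tray under the standing carton, fixed on the bench, 280 mm (its x) by 144 (y). Origin: centre of its underside. Floor top 6 mm up. The -x end is open, without a wall. Back wall at +x: 12 mm thick, 40 tall, inner face at x = +128 mm. Side rims along x: 12 mm thick, 24 tall, inner faces at y = -60 and +60 mm (10 mm free each side of the carton).
- tray2: A second tray of the same make and size and the same axes, fixed on the bench beside the first; it holds the other carton.
- neighbour: The other carton, of the same make, loose; it already lies flat in tray2, label up, against the back wall, and must be left alone. It measures 150 mm (its own x) by 100 mm (y) by 50 mm high; its origin is the centre of the face it lies on.
- jar: A loose glass storage jar with a wooden lid and knob, 80 mm across and 135 mm tall, standing on the bench beyond the back walls of the trays. Leave alone. Origin: centre of its underside.
- brush: A loose wooden hand brush lying on its bristles on the bench, 150 mm (its own x) by 52 mm (y) by 42 mm high, before the open ends of the trays. Leave alone. Origin: centre of its underside.
Things that resemble listed ones, but are neither listed nor needed, are in the scene too. What is shaped like the carton but red is not meant.

How it is judged:
By the outcome, as a careful person would: the job done as asked, in the order asked, and still so for the second after the job is handed in, with the robot touching nothing.
It also fails if it takes over 42 s, if anything falls off the work surface, if the arm or the gripper's body presses on something with over 40 N, if the wrist force passes 120 N, or if a joint passes its speed limit or range.

## Robot

A 6-joint arm with a two-finger parallel gripper is mounted at the origin on the work surface. World frame = base frame: x ahead of the robot, y to its left, z up, the work surface at z = 0. Lengths are in m, angles in degrees, forces in N, time in s.
With the tool pointing down it reaches from about 0.375 to 0.925 m from the base axis. Payload 5.7 kg.
Tool frame: the origin (TCP) lies at the very end of the fingers, on their centre line; the grasp point (between the pads) lies 19 mm behind it; z points along the fingers, y is the direction in which the jaws open and shut (so a half turn about z gives the same grasp; the last joint's range is limited). The gripper opens to 85 mm and grips with 20 to 120 N. Pads are 22 mm wide; open, the fingers measure 114 mm over their backs; the gripper's body (76 mm by 85 mm) begins 54 mm behind the grasp point. The pads swing forward as they close: fully open they stand 13 mm farther back than shut.
Start: joints at [-83.543, 20.558, 86.54, -0, 72.909, -6.595], TCP at [0.135, -0.584, 0.231] pointing down, gripper open.
Joint ranges: [-170.27, 170.27], [-57.76, 135], [12.27, 136.19], [-55.21, 235.2], [11.17, 155.16], [-170.74, 170.74]. Speed limits (degrees/s): [136.94, 136.94, 180, 180, 180, 180].

## Interface

Orientations are given as [roll, pitch, yaw] about the fixed x, y, z axes, in that order (R = Rz(yaw) Ry(pitch) Rx(roll)).
In Python, from rig import robot gives the robot as it stands. The module is installed in compiled form; this text tells all that it offers.
- The arm moves only by the tool arm_command, never from a script. Its argument "moves" is a list of rows, each a list of 3 entries, a list of its own where there are three numbers: the turn, a rotation vector about the tool's x, y, z in rad, then the shift along the tool's x, y, z in mm, then the gripper command: -1 is shut, 1 is fully open, values between are in proportion. A call has exactly 10 rows; each row shifts and turns the commanded pose from where the row before left it, along the tool's axes as they then stand; what a row does not reach is not made up. A row lasts 1/12 s, in which the tool goes at most 41.7 mm and 7.16 degrees, less where a joint would pass 70% of its speed; a pose out of reach is approached as far as the arm can. A call is refused whole if a number of a shift passes 41.7 or a number of a turn 0.125, either way. A call with a gripper value outside its range is refused whole. The fingers move at their own pace and stop on an object; "force" is the grip in N (left out, the last holds). Time passes only in rows, so rows that do not move let the fingers close, or fill a call up. It gives the time, the measured TCP pose, the force and the opening at its end, in the units of the state.
- robot.get_state(): the state, without advancing time (a new reading comes with each control period).
- robot.capture(name): name is "scene" or "top" or "wrist"; returns a dict with "frame" (384x512x3 uint8, red, green, blue), "intrinsics" (3x3 intrinsics, pixels), "R" (3x3) and "t" (3): a world point X has camera coordinates R X + t. Camera axes: x right, y down, z forward; pixel columns grow to the right and rows downward; lengths in m; the calibration is good to about 2 mm. A picture is of the moment at which its call begins. There is no depth.
- robot.finish_job(): hands the job in, once; it reports no verdict.
The state is a dict: "time": time; "q": joint angles; "qvel": joint speeds; "joint_torque": joint torques, N m; "position": TCP position; "orientation": TCP orientation; "force": force on the tool from outside, world axes, zero at the start; "torque": the same for the moment, N m; "width": opening from 0.0 (shut) to 1.0 (fully open).
Only numpy, scipy, OpenCV 4.12 (cv2) and the standard library are available. Lean on these libraries where they do the work, as an engineer would, in place of code of your own. Each camera call takes 0.05 s, during which the arm holds its last target.

## Working session

There is one attempt and no reset: what is moved stays moved. The work goes in short steps, Python scripts to look and compute and a tool call to move; the robot and the scene stay as the last step left them, time stands still between calls to the robot, and variables do not carry over. Pictures are saved under pics/ and viewed, and the job is handed in when it is done.

Besides the shell and the picture viewer there is one more tool, called after "Emit:" as name(argument=value, ...), one argument or row to a line, values as JSON. arm_command: Moves the arm, as the interface text tells. Its arguments: {"type":"object","properties":{"moves":{"type":"array"},"force":{"type":"number"}},"required":["moves"]}

```bash
mkdir -p pics; cat > h.py <<'E'
import numpy as np, cv2
def save(c,n): cv2.imwrite('pics/'+n,cv2.cvtColor(c['frame'],cv2.COLOR_RGB2BGR))
def ray(c,u,v,z):
    K,R,t=map(np.array,(c['intrinsics'],c['R'],c['t']))
    d=R.T@np.linalg.inv(K)@np.array([u,v,1.]); o=-R.T@t
    return o+d*(z-o[2])/d[2]
def proj(c,X):
    K,R,t=map(np.array,(c['intrinsics'],c['R'],c['t']))
    p=K@(R@np.array(X,float)+t); return p[:2]/p[2]
E
python3 - <<'E'
from h import *
from rig import robot
import pickle
d={}
for n in("scene","top"):
    c=robot.capture(n); save(c,n+'0.png'); d[n]=c
pickle.dump(d,open('c0.pkl','wb'))
s=robot.get_state(); print(s['time'],s['position'],s['orientation'],s['force'],s['width'])
for n in d: print(n,-np.array(d[n]['R']).T@d[n]['t'])
E
```

```text
0.1 [ 0.13541047 -0.58388061  0.23054772] [-1.79905286e+02 -1.05209736e-02  1.30537670e+01] [ 0.44210345  0.9435228  -0.48867051] 0.9998069324600363
scene [1.18214327 0.05146734 1.07233148]
top [ 0.30523369 -0.0040554   1.58881967]
```

View pics/scene0.png

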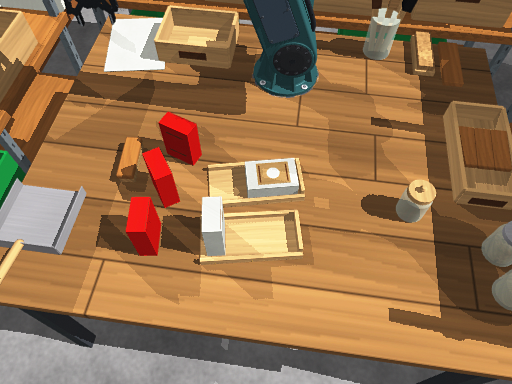

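View pics/top0.png

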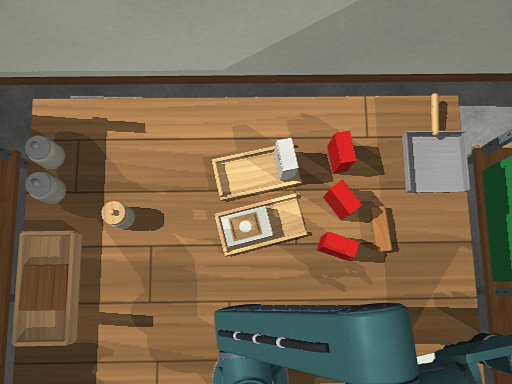

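The standing white carton is at top (287,160) and scene (213,225), in the open right end of the upper tray. The neighbour lies in the lower tray. Three red boxes stand before the open ends and aren't meant. Next is an enlarged crop.

```bash
python3 - <<'E'
from h import *
import pickle
d=pickle.load(open('c0.pkl','rb'))
f=cv2.cvtColor(d['top']['frame'],cv2.COLOR_RGB2BGR)[110:270,200:400]
cv2.imwrite('pics/crop_t.png',cv2.resize(f,None,fx=4,fy=3.75,interpolation=cv2.INTER_CUBIC) if 0 else cv2.resize(f,(750,600),interpolation=cv2.INTER_CUBIC))
f=cv2.cvtColor(d['scene']['frame'],cv2.COLOR_RGB2BGR)[140:280,120:320]
cv2.imwrite('pics/crop_s.png',cv2.resize(f,(800,560),interpolation=cv2.INTER_CUBIC))
E
```

```text
(no output)
```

View pics/crop_t.png

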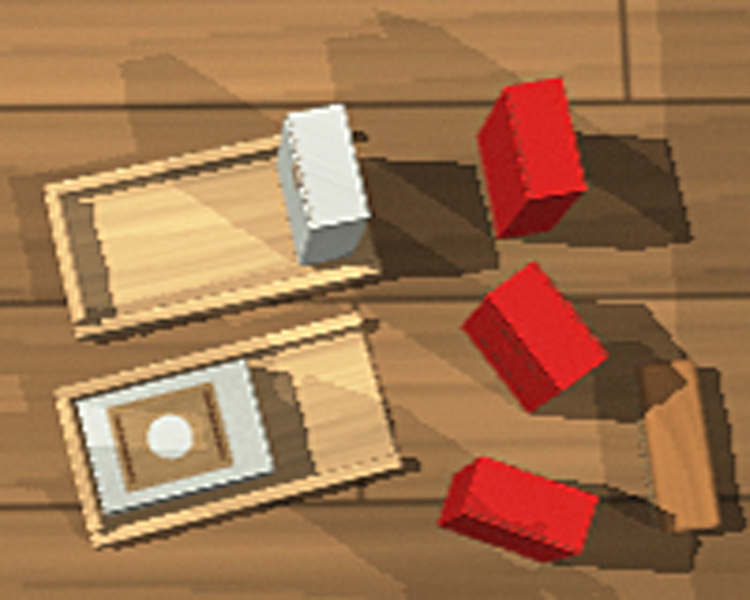

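View pics/crop_s.png

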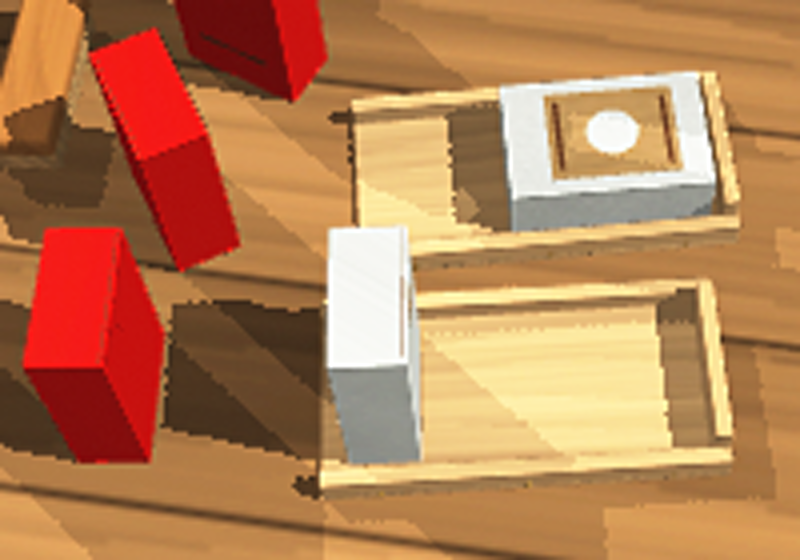

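The carton meant is off-white, at crop_t (325,165). The red boxes at (535,155), (535,335) and (520,510) have the same shape but are excluded by colour, and the white one in the lower tray is the neighbour. Measuring now.

```bash
python3 - <<'E'
from h import *
import pickle
d=pickle.load(open('c0.pkl','rb'))
t=d['top'];s=d['scene']
def T(u,v,z): return ray(t,200+u/3.75-.4,110+v/3.75-.4,z)[:2]
def S(u,v,z): return ray(s,120+u/4-.4,140+v/4-.4,z)[:2]
def rep(n,P):
    P=np.array(P);print(n,P.round(3).tolist(),'len',[round(float(np.linalg.norm(P[i]-P[i-1])),3) for i in range(len(P))],'c',P.mean(0).round(4),'ang',[round(float(np.degrees(np.arctan2(*(P[i]-P[i-1])[::-1]))),1) for i in range(len(P))])
rep('cart top T',[T(*p,.156) for p in[(287,113),(343,104),(369,216),(311,228)]])
rep('cart top S',[S(*p,.156) for p in[(329,228),(408,228),(408,366),(328,366)]])
rep('bw+open T',[T(44,186,.04),T(80,338,.04),T(380,270,.024)])
rep('tray S',[S(714,282,.04),S(733,436,.04),S(320,487,.024)])
rep('nb T',[T(*p,.056) for p in[(76,402),(245,361),(273,472),(104,515)]])
rep('red1 T',[T(*p,.15) for p in[(507,88),(561,78),(586,190),(527,205)]])
rep('red2 T',[T(*p,.15) for p in[(465,325),(535,263),(606,354),(535,410)]])
rep('brush',[T(*p,.042) for p in[(640,365),(690,362),(718,527),(680,530)]])
# tray open bottom corners
print(T(376,272,.024),S(320,487,.024))
E
```

```text
cart top T [[0.745, -0.094], [0.753, -0.141], [0.656, -0.16], [0.647, -0.112]] len [0.1, 0.048, 0.098, 0.049] c [ 0.7001 -0.1267] ang [10.1, -81.2, -169.0, 101.3]
cart top S [[0.652, -0.157], [0.645, -0.107], [0.742, -0.089], [0.749, -0.137]] len [0.099, 0.051, 0.098, 0.049] c [ 0.6967 -0.1224] ang [-168.4, 98.3, 10.5, -81.8]
bw+open T [[0.716, 0.117], [0.577, 0.086], [0.639, -0.183]] len [0.31, 0.142, 0.275] c [0.6438 0.0068] ang [75.6, -167.0, -77.1]
tray S [[0.59, 0.096], [0.706, 0.119], [0.775, -0.151]] len [0.309, 0.119, 0.279] c [0.6902 0.0213] ang [126.9, 11.2, -75.6]
nb T [[0.518, 0.088], [0.552, -0.059], [0.455, -0.081], [0.42, 0.064]] len [0.101, 0.151, 0.1, 0.15] c [0.4866 0.0033] ang [13.6, -77.0, -167.1, 103.5]
red1 T [[0.767, -0.28], [0.775, -0.326], [0.678, -0.342], [0.665, -0.292]] len [0.102, 0.047, 0.099, 0.051] c [ 0.7213 -0.3102] ang [6.8, -79.8, -170.7, 103.8]
red2 T [[0.565, -0.237], [0.616, -0.297], [0.539, -0.351], [0.494, -0.291]] len [0.089, 0.079, 0.094, 0.076] c [ 0.5534 -0.2938] ang [37.4, -49.5, -144.6, 126.9]
brush [[0.546, -0.407], [0.549, -0.451], [0.404, -0.466], [0.401, -0.433]] len [0.147, 0.044, 0.146, 0.033] c [ 0.475  -0.4395] ang [10.3, -87.3, -174.0, 93.6]
[ 0.63676432 -0.17889083] [ 0.77517439 -0.15091889]
```

Emit:
arm_command(
  moves=[
    [[0,0,-0.12],[0,0,0],0],
    [[0,0,-0.12],[0,0,0],0],
    [[0,0,-0.12],[0,0,0],0],
    [[0,0,-0.12],[0,0,0],0],
    [[0,0,-0.12],[0,0,0],0],
    [[0,0,-0.12],[0,0,0],0],
    [[0,0,-0.12],[0,0,0],0],
    [[0,0,-0.12],[0,0,0],0],
    [[0,0,-0.12],[0,0,0],0],
    [[0,0,-0.12],[0,0,0],0],
  ],
)

```text
time: 0.93
position: [0.1354, -0.5841, 0.2308]
orientation: [-180.0, -0.1, 82.1]
force: [0.1, -0.4, -0.7]
width: 0.499
```

Emit:
arm_command(
  moves=[
    [[0,0,-0.123],[0,0,0],0],
    [[0,0,-0.123],[0,0,0],0],
    [[0,0,-0.123],[0,0,0],0],
    [[0,0,0],[12,30,0],0],
    [[0,0,0],[12,30,0],0],
    [[0,0,0],[12,30,0],0],
    [[0,0,0],[12,30,0],0],
    [[0,0,0],[12,30,0],0],
    [[0,0,0],[12,30,0],0],
    [[0,0,0],[12,30,0],0],
  ],
)

```text
time: 1.77
position: [0.3222, -0.4542, 0.2309]
orientation: [-180.0, -0.0, 102.9]
force: [0.2, -0.3, 0.7]
width: 0.5
```

Emit:
arm_command(
  moves=[
    [[0,0,0],[12,30,0],0],
    [[0,0,0],[12,30,0],0],
    [[0,0,0],[12,30,0],0],
    [[0,0,0],[12,30,0],0],
    [[0,0,0],[12,30,0],0],
    [[0,0,0],[12,30,0],0],
    [[0,0,0],[12,30,0],0],
    [[0,0,0],[12,30,0],0],
    [[0,0,0],[12,30,0],0],
    [[0,0,0],[12,30,0],0],
  ],
)

```text
time: 2.6
position: [0.5877, -0.27, 0.2308]
orientation: [-180.0, -0.0, 103.0]
force: [0.5, -1.4, 0.1]
width: 0.497
```

Emit:
arm_command(
  moves=[
    [[0,0,0],[10,27,0],0],
    [[0,0,0],[10,27,0],0],
    [[0,0,0],[10,27,0],0],
    [[0,0,0],[10,27,0],0],
    [[0,0,0],[8,25,0],0],
    [[0,0,0],[0,0,0],0],
    [[0,0,0],[0,0,0],0],
    [[0,0,0],[0,0,0],0],
    [[0,0,0],[0,0,0],0],
    [[0,0,0],[0,0,0],0],
  ],
)

```text
time: 3.43
position: [0.7047, -0.1956, 0.2313]
orientation: [-180.0, -0.0, 102.9]
force: [-0.5, -0.6, -0.5]
width: 0.499
```

```bash
python3 - <<'E'
from h import *
from rig import robot
for n in("scene","top"):
    c=robot.capture(n)
    f=cv2.cvtColor(c['frame'],cv2.COLOR_RGB2BGR)
    f=f[140:280,120:320] if n=='scene' else f[110:270,200:400]
    cv2.imwrite('pics/b_%s.png'%n,cv2.resize(f,None,fx=3.5,fy=3.5,interpolation=cv2.INTER_CUBIC))
O=np.array([.678,-.035]);a=np.radians(103);p=robot.get_state()['position'];v=p[:2]-O
print(p,'tray',v@[np.cos(a),np.sin(a)],v@[-np.sin(a),np.cos(a)])
E
```

```text
[ 0.70495843 -0.1955139   0.23148741] tray -0.1624642652909234 0.00984028853817387
```

View pics/b_scene.png

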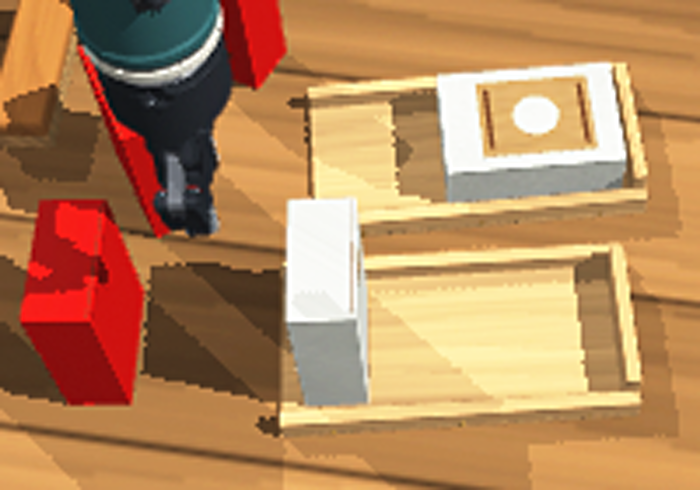

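View pics/b_top.png

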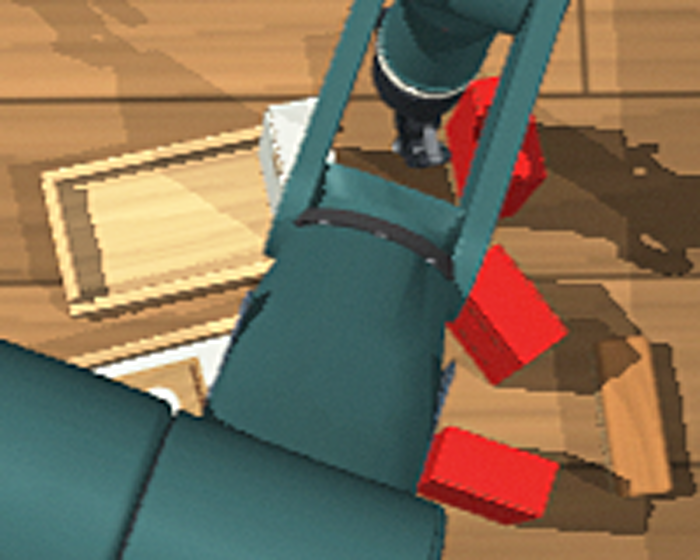

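The views show the fingers hanging free in front of the label side, between the carton (scene crop 320,260) and the red box (75,270). Next: centre on the carton, lower, then push gently.

Emit:
arm_command(
  moves=[
    [[0,0,0],[0,2.5,20],0],
    [[0,0,0],[0,2.5,20],0],
    [[0,0,0],[0,2.5,20],0],
    [[0,0,0],[0,2.5,20],0],
    [[0,0,0],[0,0,18],0],
    [[0,0,0],[4,0,0],0],
    [[0,0,0],[4,0,0],0],
    [[0,0,0],[4,0,0],0],
    [[0,0,0],[4,0,0],0],
    [[0,0,0],[4,0,0],0],
  ],
)

```text
time: 4.37
position: [0.7117, -0.1729, 0.1352]
orientation: [179.9, 0.1, 103.0]
force: [-0.6, 0.9, 0.7]
width: 0.503
```

Emit:
arm_command(
  moves=[
    [[0,0,0],[4,0,0],0],
    [[0,0,0],[4,0,0],0],
    [[0,0,0],[4,0,0],0],
    [[0,0,0],[4,0,0],0],
    [[0,0,0],[4,0,0],0],
    [[0,0,0],[4,0,0],0],
    [[0,0,0],[4,0,0],0],
    [[0,0,0],[4,0,0],0],
    [[0,0,0],[0,0,0],0],
    [[0,0,0],[0,0,0],0],
  ],
)

```text
time: 5.2
position: [0.7036, -0.1415, 0.1332]
orientation: [-180.0, -0.0, 103.0]
force: [0.7, -0.4, 0.1]
width: 0.501
```

```bash
cat > look.py <<'E'
from h import *
from rig import robot
import sys
c=robot.capture("scene")
f=cv2.cvtColor(c['frame'],cv2.COLOR_RGB2BGR)[140:280,120:320]
cv2.imwrite('pics/%s.png'%sys.argv[1],cv2.resize(f,None,fx=3.5,fy=3.5,interpolation=cv2.INTER_CUBIC))
O=np.array([.678,-.035]);a=np.radians(103);s=robot.get_state();p=s['position'];v=p[:2]-O
print(s['time'],p,'tray',v@[np.cos(a),np.sin(a)],v@[-np.sin(a),np.cos(a)],s['force'])
E
python3 look.py c1
```

```text
5.25 [ 0.70364523 -0.14180834  0.13317242] tray -0.1098397734126303 -0.0009612951933227233 [ 0.56468786 -0.49448756  0.24927048]
```

View pics/c1.png

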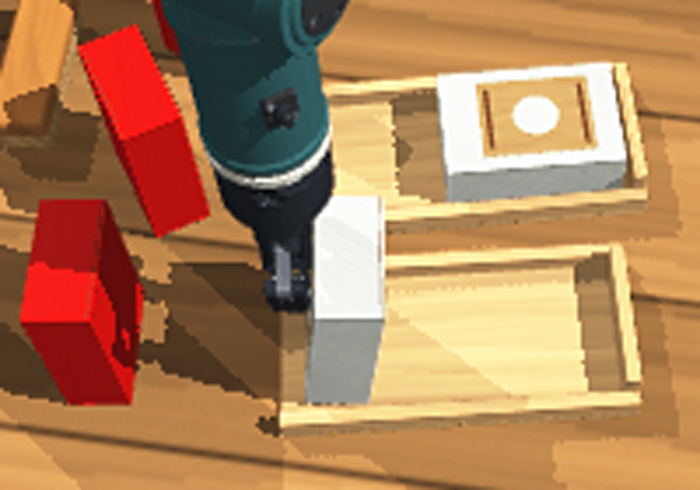

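The carton is tilting about its front lower edge. The top at (345,260) has moved, and the base at (310,400) has stayed put. I'll keep pushing slowly.

Emit:
arm_command(
  moves=[
    [[0,0,0],[3,0,0],0],
    [[0,0,0],[3,0,0],0],
    [[0,0,0],[3,0,0],0],
    [[0,0,0],[3,0,0],0],
    [[0,0,0],[3,0,0],0],
    [[0,0,0],[3,0,0],0],
    [[0,0,0],[3,0,0],0],
    [[0,0,0],[3,0,0],0],
    [[0,0,0],[3,0,0],0],
    [[0,0,0],[3,0,0],0],
  ],
)

```text
time: 6.08
position: [0.6969, -0.1123, 0.1333]
orientation: [-180.0, -0.0, 103.0]
force: [-1.0, 0.1, 0.2]
width: 0.496
```

```bash
python3 look.py c2
```

```text
6.1333 [ 0.69677472 -0.11165191  0.13330102] tray -0.0789107214716269 -0.0010505929867408177 [ 0.63430707  0.73559161 -0.13538657]
```

View pics/c2.png

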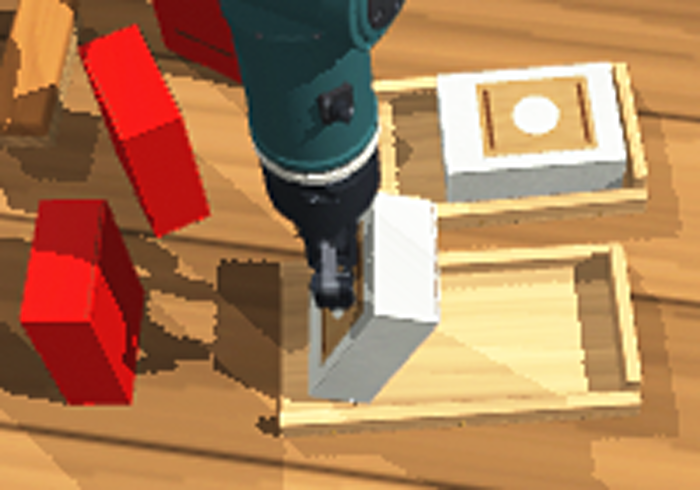

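Emit:
arm_command(
  moves=[
    [[0,0,0],[3,0,0],0],
    [[0,0,0],[3,0,0],0],
    [[0,0,0],[3,0,0],0],
    [[0,0,0],[3,0,0],0],
    [[0,0,0],[0,0,0],0],
    [[0,0,0],[0,0,0],0],
    [[0,0,0],[0,0,0],0],
    [[0,0,0],[0,0,0],0],
    [[0,0,0],[0,0,0],0],
    [[0,0,0],[0,0,0],0],
  ],
)

```text
time: 6.97
position: [0.6944, -0.1011, 0.1333]
orientation: [180.0, -0.0, 102.9]
force: [-0.5, -0.3, 0.2]
width: 0.496
```

```bash
python3 look.py c3
```

```text
7.0167 [ 0.69437887 -0.10108521  0.13329888] tray -0.06807589331450119 -0.0010931458439219206 [-0.24386168  0.02501036 -0.31017215]
```

View pics/c3.png

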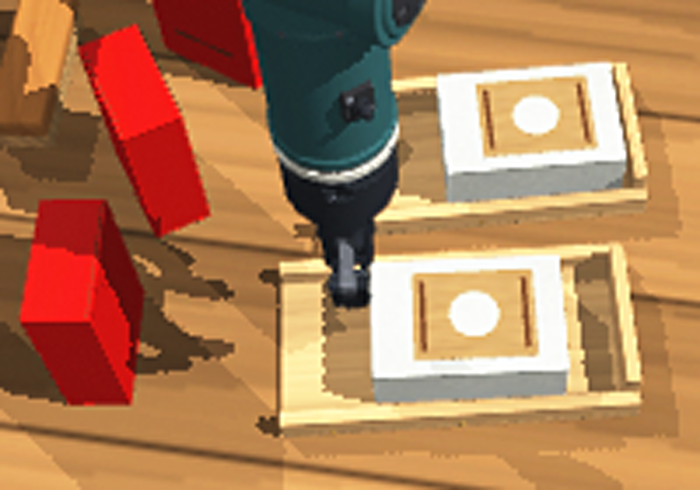

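The carton now lies flat with its label up, corners at crop (372,265), (560,256), (567,375) and (374,380). Measuring the remaining gap.

```bash
python3 - <<'E'
from h import *
import pickle
s=pickle.load(open('c0.pkl','rb'))['scene']
O=np.array([.678,-.035]);a=np.radians(103);M=np.array([[np.cos(a),np.sin(a)],[-np.sin(a),np.cos(a)]])
for u,v,z in[(372,265,.056),(560,256,.056),(567,375,.056),(374,380,.056),(613,247,.04),(628,382,.04)]:
    p=ray(s,120+u/3.5-.4,140+v/3.5-.4,z)[:2]; print(p.round(4),(M@(p-O)).round(4))
E
```

```text
[ 0.6439 -0.1013] [-0.0569  0.0481]
[0.6145 0.045 ] [0.0922 0.0439]
[0.7161 0.0616] [ 0.0856 -0.0589]
[ 0.741  -0.0823] [-0.0603 -0.0508]
[0.5911 0.0865] [0.1379 0.0573]
[0.7079 0.1087] [ 0.1333 -0.0615]
```

Emit:
arm_command(
  moves=[
    [[0,0,0],[-14,0,0],0],
    [[0,0,0],[-14,0,0],0],
    [[0,0,0],[-12,0,0],0],
    [[0,0,0],[0,0,20],0],
    [[0,0,0],[0,0,20],0],
    [[0,0,0],[0,0,20],0],
    [[0,0,0],[0,0,20],0],
    [[0,0,0],[0,0,20],0],
    [[0,0,0],[0,0,0],0],
    [[0,0,0],[0,0,0],0],
  ],
)

```text
time: 7.85
position: [0.7025, -0.141, 0.0321]
orientation: [-179.9, -0.1, 102.9]
force: [-0.5, -0.1, 0.4]
width: 0.498
```

```bash
python3 look.py d1
```

```text
7.9 [ 0.70363869 -0.14104431  0.03354936] tray -0.10909384775584603 -0.001126794377145003 [ 0.98302132 -0.96380179  0.4143704 ]
```

View pics/d1.png

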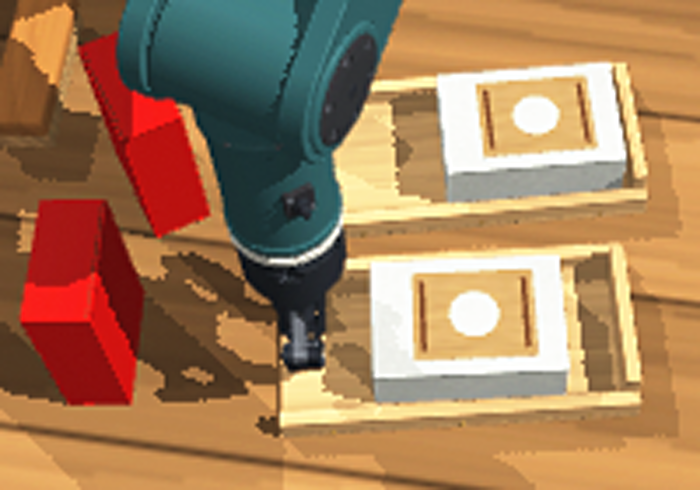

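The fingers (crop 300,350) are low behind the carton's end and clear of the rims. Now pushing home.

Emit:
arm_command(
  moves=[
    [[0,0,0],[6,0,0],0],
    [[0,0,0],[6,0,0],0],
    [[0,0,0],[6,0,0],0],
    [[0,0,0],[6,0,0],0],
    [[0,0,0],[6,0,0],0],
    [[0,0,0],[5,0,0],0],
    [[0,0,0],[5,0,0],0],
    [[0,0,0],[4,0,0],0],
    [[0,0,0],[4,0,0],0],
    [[0,0,0],[4,0,0],0],
  ],
)

```text
time: 8.73
position: [0.6922, -0.0895, 0.0337]
orientation: [179.9, 0.1, 103.0]
force: [-0.1, -4.1, 2.0]
width: 0.498
```

```bash
python3 look.py d2
```

```text
8.7833 [ 0.69183586 -0.08862478  0.03365048] tray -0.05536277389043542 -0.0014182975225471143 [ 1.28535872 -1.80469389  2.32925854]
```

View pics/d2.png

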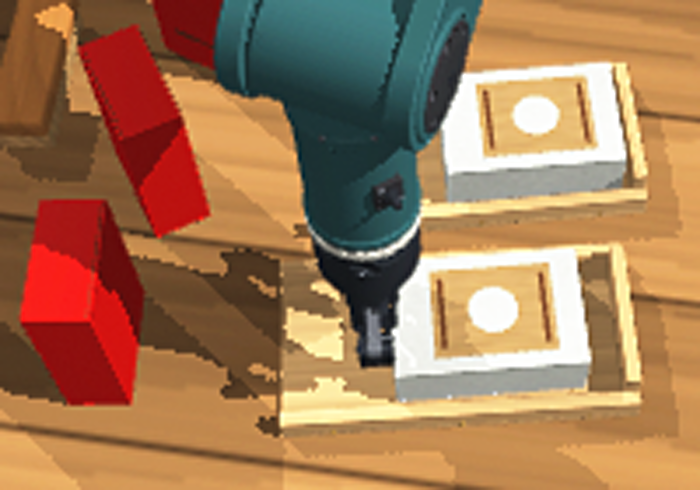

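Emit:
arm_command(
  moves=[
    [[0,0,0],[2,0,0],0],
    [[0,0,0],[2,0,0],0],
    [[0,0,0],[2,0,0],0],
    [[0,0,0],[2,0,0],0],
    [[0,0,0],[2,0,0],0],
    [[0,0,0],[2,0,0],0],
    [[0,0,0],[2,0,0],0],
    [[0,0,0],[2,0,0],0],
    [[0,0,0],[2,0,0],0],
    [[0,0,0],[2,0,0],0],
  ],
)

```text
time: 9.62
position: [0.6872, -0.0695, 0.0333]
orientation: [180.0, -0.0, 103.0]
force: [0.9, -3.7, 4.6]
width: 0.503
```

```bash
python3 look.py d3
```

```text
9.6667 [ 0.68698358 -0.06906433  0.03327955] tray -0.035212126613692635 -0.0010905283768162266 [ 1.76856052 -3.46684366  3.34030331]
```

View pics/d3.png

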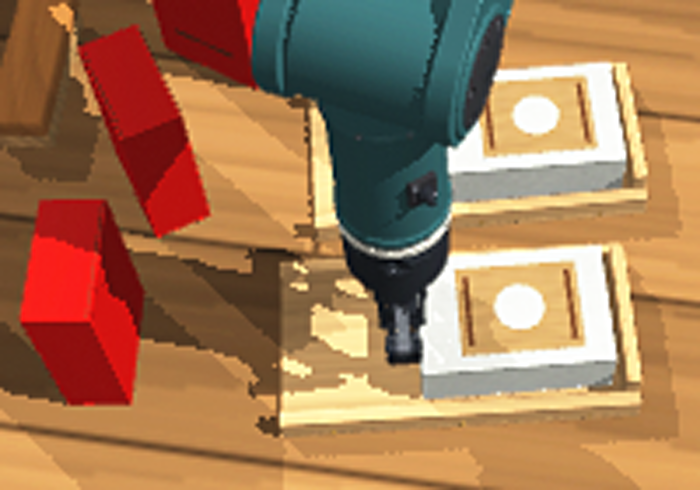

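Nearly home, with the carton's end edge at (612,300) against the wall at (620,300). I'll creep until the force rises.

Emit:
arm_command(
  moves=[
    [[0,0,0],[0.5,0,0],0],
    [[0,0,0],[0.5,0,0],0],
    [[0,0,0],[0.5,0,0],0],
    [[0,0,0],[0.5,0,0],0],
    [[0,0,0],[0.5,0,0],0],
    [[0,0,0],[0.5,0,0],0],
    [[0,0,0],[0.5,0,0],0],
    [[0,0,0],[0.5,0,0],0],
    [[0,0,0],[0.5,0,0],0],
    [[0,0,0],[0.5,0,0],0],
  ],
)

```text
time: 10.5
position: [0.6859, -0.0648, 0.0332]
orientation: [-180.0, -0.0, 103.0]
force: [1.1, -3.0, 2.1]
width: 0.499
```

Emit:
arm_command(
  moves=[
    [[0,0,0],[0.3,0,0],0],
    [[0,0,0],[0.3,0,0],0],
    [[0,0,0],[0.3,0,0],0],
    [[0,0,0],[0.3,0,0],0],
    [[0,0,0],[0.3,0,0],0],
    [[0,0,0],[0.3,0,0],0],
    [[0,0,0],[0.3,0,0],0],
    [[0,0,0],[0.3,0,0],0],
    [[0,0,0],[0.3,0,0],0],
    [[0,0,0],[0.3,0,0],0],
  ],
)

```text
time: 11.33
position: [0.6854, -0.0625, 0.0332]
orientation: [-180.0, 0.0, 103.0]
force: [0.9, -5.9, 0.7]
width: 0.501
```

Emit:
arm_command(
  moves=[
    [[0,0,0],[0.2,0,0],0],
    [[0,0,0],[0.2,0,0],0],
    [[0,0,0],[0.2,0,0],0],
    [[0,0,0],[0.2,0,0],0],
    [[0,0,0],[0.2,0,0],0],
    [[0,0,0],[0.2,0,0],0],
    [[0,0,0],[0.2,0,0],0],
    [[0,0,0],[0.2,0,0],0],
    [[0,0,0],[0.2,0,0],0],
    [[0,0,0],[0.2,0,0],0],
  ],
)

```text
time: 12.17
position: [0.6853, -0.0624, 0.0334]
orientation: [-180.0, 0.2, 103.0]
force: [0.4, -12.3, 1.1]
width: 0.495
```

```bash
python3 look.py d4
```

```text
12.2167 [ 0.68522927 -0.062398    0.03333519] tray -0.028322021236801238 -0.0008807806978439953 [  1.14843502 -11.94336933   0.32987296]
```

View pics/d4.png

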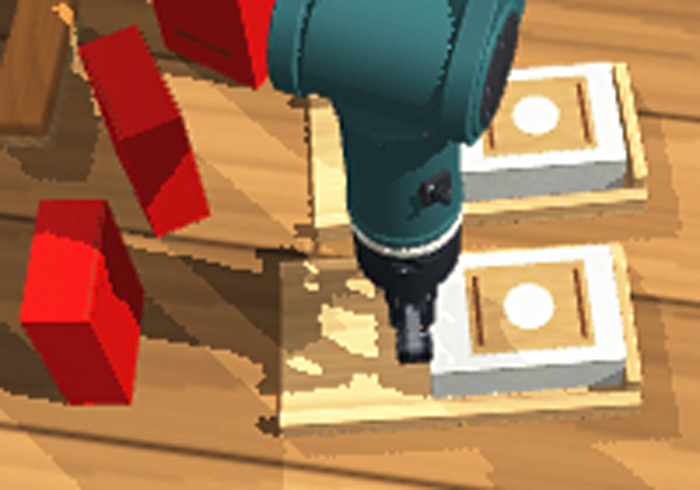

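The motion has stalled and the force is rising, so the carton is at the wall. One more small press to seat it, then back off and lift.

Emit:
arm_command(
  moves=[
    [[0,0,0],[0.3,0,0],0],
    [[0,0,0],[0.3,0,0],0],
    [[0,0,0],[0.3,0,0],0],
    [[0,0,0],[0.3,0,0],0],
    [[0,0,0],[0.3,0,0],0],
    [[0,0,0],[0,0,0],0],
    [[0,0,0],[0,0,0],0],
    [[0,0,0],[0,0,0],0],
    [[0,0,0],[0,0,0],0],
    [[0,0,0],[0,0,0],0],
  ],
)

```text
time: 13.05
position: [0.6852, -0.0623, 0.0336]
orientation: [180.0, 0.3, 103.0]
force: [1.0, -15.4, 0.7]
width: 0.502
```

Emit:
arm_command(
  moves=[
    [[0,0,0],[-10,0,0],0],
    [[0,0,0],[-15,0,0],0],
    [[0,0,0],[-15,0,0],0],
    [[0,0,0],[-10,0,-25],0],
    [[0,0,0],[0,0,-30],0],
    [[0,0,0],[0,0,-30],0],
    [[0,0,0],[0,0,-30],0],
    [[0,0,0],[0,0,-30],0],
    [[0,0,0],[0,0,-30],0],
    [[0,0,0],[0,0,-25],0],
  ],
)

```text
time: 13.88
position: [0.6962, -0.1079, 0.2356]
orientation: [179.9, -0.0, 102.9]
force: [0.3, -0.0, 0.3]
width: 0.499
```

Emit:
arm_command(
  moves=[
    [[0,0,0],[-12,-30,0],0],
    [[0,0,0],[-12,-30,0],0],
    [[0,0,0],[-12,-30,0],0],
    [[0,0,0],[-12,-30,0],0],
    [[0,0,0],[-12,-30,0],0],
    [[0,0,0],[-12,-30,0],0],
    [[0,0,0],[-12,-30,0],0],
    [[0,0,0],[-12,-30,0],0],
    [[0,0,0],[-12,-30,0],0],
    [[0,0,0],[-12,-20,0],0],
  ],
)

```text
time: 14.72
position: [0.4373, -0.29, 0.2331]
orientation: [-179.9, -0.1, 102.9]
force: [0.3, -0.7, -0.9]
width: 0.5
```

```bash
python3 look.py e1; python3 - <<'E'
from h import *
from rig import robot
c=robot.capture("top"); f=cv2.cvtColor(c['frame'],cv2.COLOR_RGB2BGR)[110:270,200:400]
cv2.imwrite('pics/e_top.png',cv2.resize(f,(750,600),interpolation=cv2.INTER_CUBIC))
E
```

```text
14.7667 [ 0.43552309 -0.29259404  0.23317082] tray -0.19644648336673726 0.29420829045591923 [-1.9805123  -1.71742657 -0.22666061]
```

View pics/e1.png

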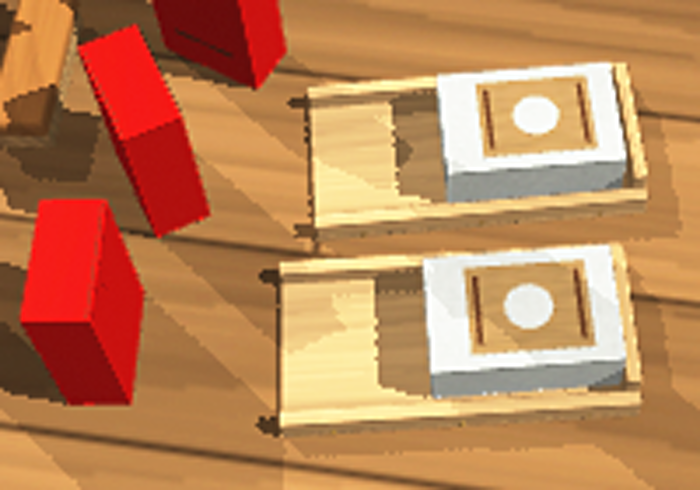

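View pics/e_top.png

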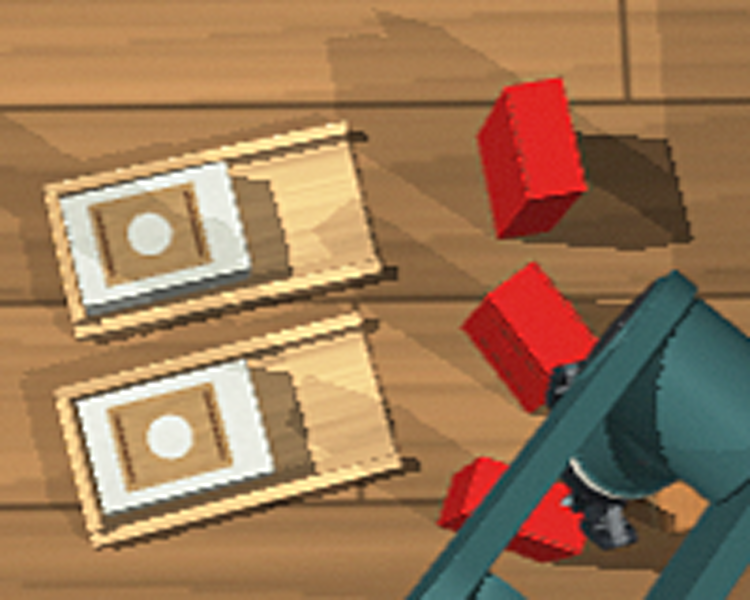

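```bash
python3 - <<'E'
from h import *
import pickle
d=pickle.load(open('c0.pkl','rb'));t=d['top'];s=d['scene']
from rig import robot
c=robot.capture('top');f=c['frame'].astype(int)
O=np.array([.678,-.035]);a=np.radians(103);M=np.array([[np.cos(a),np.sin(a)],[-np.sin(a),np.cos(a)]])
for nm,(y0,y1) in {'carton':(148,196),'neigh':(203,250)}.items():
    sub=f[y0:y1,205:285]; sat=sub.max(2)-sub.min(2)
    m=((sat<35)&(sub.min(2)>165)).astype(np.uint8)
    cs=max(cv2.findContours(m,cv2.RETR_EXTERNAL,cv2.CHAIN_APPROX_NONE)[0],key=cv2.contourArea).reshape(-1,2)
    P=np.array([M@(ray(t,205+u,y0+v,.056)[:2]-O) for u,v in cs])*1000
    r=cv2.minAreaRect(P.astype(np.float32)); print(nm,r,cv2.boxPoints(r).round(1).tolist())
E
```

```text
carton ((54.07135009765625, -1.67047119140625), (98.85337829589844, 150.4690704345703), 89.73605346679688) [[-21.399999618530273, -50.79999923706055], [129.10000610351562, -51.400001525878906], [129.5, 47.400001525878906], [-20.899999618530273, 48.099998474121094]]
neigh ((79.05162811279297, 176.7339630126953), (150.79115295410156, 99.0819091796875), 0.5382330417633057) [[3.200000047683716, 225.60000610351562], [4.099999904632568, 126.5], [154.89999389648438, 127.9000015258789], [154.0, 227.0]]
```

The top view puts the carton's front at 129 mm in the tray frame, against a wall at 128 mm. It is square within 0.3° and lies flat, and nothing else has moved.

```bash
python3 - <<'E'
from rig import robot
s=robot.get_state();print(s['time'],s['position'],abs(s['qvel']).max(),s['force'])
print(robot.finish_job())
E
```

```text
14.8667 [ 0.43898383 -0.29045811  0.23331822] 2.4614730077072573 [ 0.15888008 -0.00102398 -0.11232057]
the job is handed in; nothing more can be done
None
```

I tipped the white carton by pushing near the top of its label side with the half-open fingers. It fell flat with the label up, and I then pushed it along the tray until it stopped at the back wall. The job was handed in at about 14.9 s.

**Last checks:**
- **At the wall:** the push force rose to about 15 N with no further motion.
- **Position:** the top view puts the carton's far end at about 129 mm in the tray frame. The wall is at 128 mm, so the two agree within calibration. The carton is square to the tray within about 0.3°.
- **Lying flat:** its outline measured 150 × 99 mm.
- **Other things:** the neighbour and the red boxes look unmoved in the last views. The brush was only partly visible in them. I did not look at the jar again, but the arm never went near it.
- **Robot:** at hand-in the gripper was clear of everything, 0.23 m above the bench. The arm was still settling at about 2.5°/s.

One small disagreement: the scene camera placed the back wall 5–10 mm farther than the top view did. I relied on the top view and the contact force.

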